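# Fill the firing tray with pot lids

### The job

Pack the three small pot lids that stand on the table into the round firing tray with the four already there, so that all seven lie flat on its floor, knobs up and side by side: one in the middle and six around it. Set them down gently, without dropping them; the lids in the tray may be nudged. Leave the wide lid, the jar, the cup and the brush where they are.

Things in the scene. Friction and masses are not known exactly. Their poses are not given: they have to be found in the camera images.
- tray: Round firing tray of dark brown fireclay, fixed: outer diameter 205 mm, rim 26 mm above the table, wall 8 mm thick, so 189 mm clear inside; flat inner floor 10 mm above the table, 16 mm deep. Origin at its centre on the table top; z up. It takes at most seven small lids, one in the middle and six in a ring around it; at the start four lie in it, in the middle and three ring places.
- lid1_mid (a point): Small pot lid of plain buff clay, about 75 g: round plate 58 mm across, 10 mm thick (lower edge bevelled 5 mm), with an upright round knob 20 mm across in its middle, its top 41 mm above the underside. Point on its axis half-way up, 20.5 mm above the underside; z up. Starts loose in the tray, either in the middle or in one of three ring places 62 mm out.
- lid2_mid (a point): Small pot lid of plain buff clay, about 75 g: round plate 58 mm across, 10 mm thick (lower edge bevelled 5 mm), with an upright round knob 20 mm across in its middle, its top 41 mm above the underside. Point on its axis half-way up, 20.5 mm above the underside; z up. Starts loose in the tray, either in the middle or in one of three ring places 62 mm out.
- lid3_mid (a point): Small pot lid of plain buff clay, about 75 g: round plate 58 mm across, 10 mm thick (lower edge bevelled 5 mm), with an upright round knob 20 mm across in its middle, its top 41 mm above the underside. Point on its axis half-way up, 20.5 mm above the underside; z up. Starts loose in the tray, either in the middle or in one of three ring places 62 mm out.
- lid4_mid (a point): Small pot lid of plain buff clay, about 75 g: round plate 58 mm across, 10 mm thick (lower edge bevelled 5 mm), with an upright round knob 20 mm across in its middle, its top 41 mm above the underside. Point on its axis half-way up, 20.5 mm above the underside; z up. Starts loose in the tray, either in the middle or in one of three ring places 62 mm out.
- lid5_mid (a point): Small pot lid of plain buff clay, about 75 g: round plate 58 mm across, 10 mm thick (lower edge bevelled 5 mm), with an upright round knob 20 mm across in its middle, its top 41 mm above the underside. Point on its axis half-way up, 20.5 mm above the underside; z up. Starts knob up on the table, left or right of the tray; belongs in the tray.
- lid6_mid (a point): Small pot lid of plain buff clay, about 75 g: round plate 58 mm across, 10 mm thick (lower edge bevelled 5 mm), with an upright round knob 20 mm across in its middle, its top 41 mm above the underside. Point on its axis half-way up, 20.5 mm above the underside; z up. Starts knob up on the table, left or right of the tray; belongs in the tray.
- lid7_mid (a point): Small pot lid of plain buff clay, about 75 g: round plate 58 mm across, 10 mm thick (lower edge bevelled 5 mm), with an upright round knob 20 mm across in its middle, its top 41 mm above the underside. Point on its axis half-way up, 20.5 mm above the underside; z up. Starts knob up on the table, left or right of the tray; belongs in the tray.
- wide_lid_mid (a point): Wider pot lid of the same clay and shape, plate 84 mm across, knob 20 mm across, 41 mm tall; it stands on the table among the small ones and is not part of the job. Point on its axis 20.5 mm above its underside.
- jar: Glass jar with a white cap, 52 mm across, 75 mm tall, standing beyond the tray; not part of the job. Origin at the centre of its underside.
- cup: White china cup, 66 mm across, 60 mm tall, standing beyond the tray; not part of the job. Origin at the centre of its underside.
- brush: Paint brush about 180 mm long lying on the table between robot and tray; not part of the job. Origin under its middle.
There are look-alikes about, which are no part of the job. What is shaped like the part that bears lid5_mid but purple is not meant.

How it is judged:
At the end, for the whole second after the job is handed in: All seven small lids lie flat on the tray's floor (underside within 3 mm of it, tilt under 0.1 rad, knob up), each with its axis within 69 mm of the tray's centre, at rest (z of lid1_mid in the frame of tray between 0.027 and 0.0335 m and horizontal distance between each of lid1_mid, lid2_mid, lid3_mid, lid4_mid, lid5_mid, lid6_mid, lid7_mid and tray below 0.069 m and angle between each of lid1_mid, lid2_mid, lid3_mid, lid4_mid, lid5_mid, lid6_mid, lid7_mid's own z axis and vertical below 0.1 rad and linear speed of each of lid1, lid2, lid3, lid4, lid5, lid6, lid7 below 0.02 m/s and z of lid2_mid in the frame of tray between 0.027 and 0.0335 m and z of lid3_mid in the frame of tray between 0.027 and 0.0335 m and z of lid4_mid in the frame of tray between 0.027 and 0.0335 m and z of lid5_mid in the frame of tray between 0.027 and 0.0335 m and z of lid6_mid in the frame of tray between 0.027 and 0.0335 m and z of lid7_mid in the frame of tray between 0.027 and 0.0335 m); the robot touches nothing.
It fails at once if the wide lid is shifted by more than 40 mm or knocked over (distance of wide_lid_mid from where it was at the start of the episode above 0.04 m or angle between wide_lid_mid's own z axis and vertical above 0.5 rad).
It fails at once if the jar is shifted by more than 40 mm or knocked over (distance of jar from where it was at the start of the episode above 0.04 m or angle between jar's own z axis and vertical above 0.5 rad).
It fails at once if the cup is shifted by more than 40 mm or knocked over (distance of cup from where it was at the start of the episode above 0.04 m or angle between cup's own z axis and vertical above 0.5 rad).
It fails at once if the brush is shifted by more than 40 mm (distance of brush from where it was at the start of the episode above 0.04 m).
It fails at once if a lid is dropped into the tray: it still moves faster than 0.6 m/s within 20 mm of the tray's floor (a fall of 20 mm or more) ((horizontal distance between lid5_mid and tray below 0.095 m and z of lid5_mid in the frame of tray below 0.0505 m and linear speed of lid5 above 0.6 m/s) or (horizontal distance between lid6_mid and tray below 0.095 m and z of lid6_mid in the frame of tray below 0.0505 m and linear speed of lid6 above 0.6 m/s) or (horizontal distance between lid7_mid and tray below 0.095 m and z of lid7_mid in the frame of tray below 0.0505 m and linear speed of lid7 above 0.6 m/s)).
It also fails if it takes over 64 s, if anything falls off the work surface, if the arm or the gripper's body presses on something with over 40 N, if the wrist force passes 120 N, or if a joint passes its speed limit or range.

### The arm

A 6-joint arm with a two-finger parallel gripper is mounted at the origin on the work surface. World frame = base frame: x ahead of the robot, y to its left, z up, the work surface at z = 0. Lengths are in m, angles in rad, forces in N, time in s.
With the tool pointing down it reaches from about 0.425 to 0.95 m from the base axis. Payload 14.7 kg.
Tool frame: the origin (TCP) lies at the very end of the fingers, on their centre line; the grasp point (between the pads) lies 19 mm behind it; x points along the fingers, y is the direction in which the jaws open and shut, and the axes are right-handed (so a half turn about x gives the same grasp; the last joint's range is limited). The gripper opens to 85 mm and grips with 20 to 120 N. Pads are 22 mm wide; open, the fingers measure 114 mm over their backs; the gripper's body (76 mm by 85 mm) begins 54 mm behind the grasp point. The pads swing forward as they close: fully open they stand 13 mm farther back than shut.
Start: joints at [1.132, 0.48, 1.596, -0, 1.065, -0.047], TCP at [0.248, 0.601, 0.231] pointing down, gripper open.
Joint ranges: [-2.75, 2.75], [-0.82, 2.05], [0.23, 2.67], [-1.56, 4.7], [0.09, 2.69], [-2.92, 2.92]. Speed limits (rad/s): [1.89, 1.89, 2.39, 3.01, 3.01, 3.01].

### API

Orientations are given as a unit quaternion [x, y, z, w].
In Python, from workcell import * gives the robot as it stands.
- The arm moves only by the tool servo_tool, never from a script. Its argument "rows" is a list that holds one entry, the list of rows, each a list of 7 numbers: the gripper command: -1 is fully open, 1 is shut, values between are in proportion, then the shift along the tool's x, y, z as a fraction of full scale, then the turn, a rotation vector about the tool's x, y, z as a fraction of full scale. In form: [[[hand, x, y, z, rx, ry, rz], ...]]. A call has 1 to 10 rows; each row shifts and turns the commanded pose from where the row before left it, along the tool's axes as they then stand; what a row does not reach is not made up. Full scale, the value 1, is 1 m for a shift and 2 rad for a turn. A row lasts 1/8 s, in which the tool goes at most 62.5 mm and 10.7 degrees, less where a joint would pass 70% of its speed; a pose out of reach is approached as far as the arm can. A call with a number of a shift or a turn outside -1 to 1 is refused whole. A call with a gripper value outside its range is refused whole. The fingers move at their own pace and stop on an object; "grip_force" is the grip in N (left out, the last holds). Time passes only in rows, so rows that do not move let the fingers close. It gives the time, the measured TCP pose, the force and the opening at its end, in the units of the state.
- sense(): the state, without advancing time (a new reading comes with each control period).
- get_image(name): name is "side" or "top" or "wrist"; returns a dict with "img" (420x560x3 uint8, blue, green, red), "mtx" (3x3 intrinsics, pixels), "world_from_camera" (4x4, takes a point from camera to world coordinates). Camera axes: x right, y up, looking along -z (the intrinsics and any distortion apply to the point x, -y, -z); pixel columns grow to the right and rows downward; lengths in m; the calibration is good to about 2 mm. A picture is of the moment at which its call begins. There is no depth.
- sign_off(): hands the job in, once; it reports no verdict.
The state is a dict: "clock": time; "joint_pos": joint angles; "joint_velocities": joint speeds; "joint_torque": joint torques, N m; "tool_pos": TCP position; "ee_rot": TCP orientation; "force": force on the tool from outside, world axes, zero at the start; "wrist_torque": the same for the moment, N m; "gripper_width": finger opening in m.
Only numpy, scipy, OpenCV 4.12 (cv2) and the standard library are available. Lean on these libraries where they do the work, as an engineer would, in place of code of your own. Each camera call takes 0.05 s, during which the arm holds its last target.

## Working session

There is one attempt and no reset: what is moved stays moved. The work goes in short steps, Python scripts to look and compute and a tool call to move; the robot and the scene stay as the last step left them, time stands still between calls to the robot, and variables do not carry over. Pictures are saved under pics/ and viewed, and the job is handed in when it is done.

Besides the shell and the picture viewer there is one more tool, called after "Emit:" as name(argument=value, ...) on one line, values as JSON. servo_tool: Moves the arm, as the interface text tells. Its arguments: {"type":"object","properties":{"rows":{"type":"array","items":{"type":"array","items":{"type":"array","items":{"type":"number","minimum":-1,"maximum":1}}}},"grip_force":{"type":"number"}},"required":["rows"]}

```bash
ls; mkdir -p pics
python3 - <<'E'
from workcell import *
import cv2
print(sense())
for n in ["top","side","wrist"]:
    d=get_image(n); cv2.imwrite(f"pics/{n}0.png",d["img"]); print(n,d["mtx"].tolist(),d["world_from_camera"].round(4).tolist(),[k for k in d])
E
```

```text
pics
{'clock': 0.0, 'joint_pos': array([ 1.13240680e+00,  4.80871067e-01,  1.59687682e+00,  4.48021036e-06,
        1.06507391e+00, -4.65901534e-02]), 'joint_velocities': array([-0.00053989, -0.00152131,  0.00246343, -0.00050968, -0.00132414,
       -0.00359535]), 'joint_torque': array([ 3.33017641e-03, -9.50649619e+01, -4.30189741e+01,  5.27421605e-05,
        1.19848957e-02, -8.81029018e-05]), 'tool_pos': array([0.24800323, 0.60038522, 0.23064583]), 'ee_rot': array([ 0.1372169 ,  0.69368732, -0.13805994,  0.69347594]), 'force': array([ 0.51259774, -0.73272873, -0.25931656]), 'wrist_torque': array([-0.00637193, -0.01145954, -0.00821462]), 'gripper_width': 0.08542794014221085}
top [[462.84436709516933, 0.0, 283.4589017639063], [0.0, 462.84436709516933, 214.67253329549786], [0.0, 0.0, 1.0]] [[-0.0118, 0.9867, -0.1624, 0.3772], [-0.9999, -0.0133, -0.0081, 0.0596], [-0.0101, 0.1623, 0.9867, 1.3108], [0.0, 0.0, 0.0, 1.0]] ['img', 'mtx', 'world_from_camera']
side [[436.6556814693485, 0.0, 278.92863643182625], [0.0, 436.6556814693485, 208.89760307956203], [0.0, 0.0, 1.0]] [[0.8399, 0.3667, -0.4001, 0.1582], [-0.5424, 0.5917, -0.5964, -0.5894], [0.0181, 0.7179, 0.6959, 0.8292], [0.0, 0.0, 0.0, 1.0]] ['img', 'mtx', 'world_from_camera']
wrist [[364.0465873999017, 0.0, 279.926441128138], [0.0, 364.0465873999017, 203.076599890564], [0.0, 0.0, 1.0]] [[0.3825, -0.8924, -0.2392, 0.1876], [0.9239, 0.3692, 0.1, 0.6261], [-0.0009, -0.2593, 0.9658, 0.373], [0.0, 0.0, 0.0, 1.0]] ['img', 'mtx', 'world_from_camera']
```

View pics/top0.png

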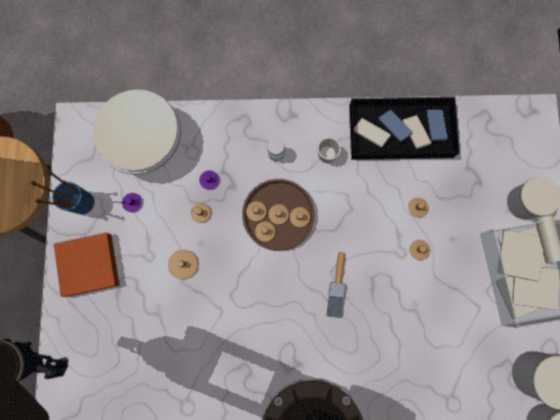

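View pics/side0.png

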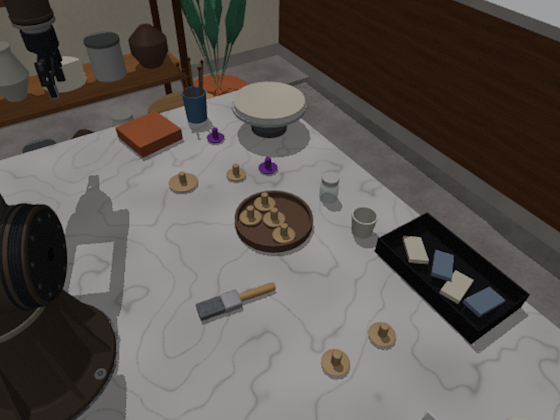

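```bash
cat > h.py <<'E'
import cv2, numpy as np
from workcell import *
def ray(d,u,v,z):
    K=d["mtx"];T=d["world_from_camera"]
    p=np.linalg.solve(K,[u,v,1.0]); r=T[:3,:3]@np.array([p[0],-p[1],-p[2]]); o=T[:3,3]
    return o+r*(z-o[2])/r[2]
def proj(d,P):
    T=d["world_from_camera"]; c=T[:3,:3].T@(np.array(P)-T[:3,3]); q=d["mtx"]@np.array([c[0],-c[1],-c[2]]); return q[:2]/q[2]
def crop(img,u0,v0,w,h,s,name):
    c=cv2.resize(img[v0:v0+h,u0:u0+w],None,fx=s,fy=s,interpolation=cv2.INTER_CUBIC); cv2.imwrite(name,c)
E
python3 - <<'E'
from h import *
img=cv2.imread("pics/top0.png")
a=cv2.resize(img[165:285,120:320],None,fx=4,fy=4,interpolation=cv2.INTER_CUBIC)
cv2.imwrite("pics/c1.png",a)
crop(img,390,185,60,85,7,"pics/c2.png")
E
```

```text
(no output)
```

View pics/c1.png

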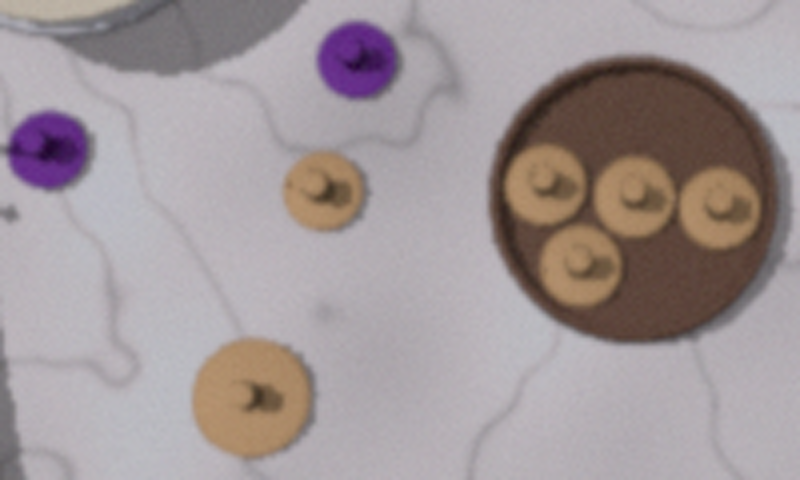

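View pics/c2.png

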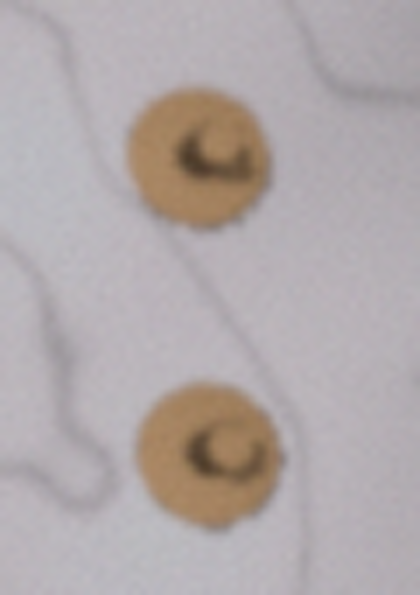

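The three small buff lids are at (200,213), (418,207) and (420,249). The one at (183,265) is half again as wide, so it is the wide lid. The two purple ones, (132,203) and (209,180), are look-alikes.

Run:
```python
from h import *
img=cv2.imread("pics/top0.png")
d=get_image("top")
hsv=cv2.cvtColor(cv2.resize(img,None,fx=4,fy=4,interpolation=cv2.INTER_CUBIC),cv2.COLOR_BGR2HSV)
m=cv2.inRange(hsv,(8,70,120),(22,255,255))
n=0
m=cv2.morphologyEx(m,cv2.MORPH_CLOSE,np.ones((5,5)))
cs,_=cv2.findContours(m,cv2.RETR_EXTERNAL,cv2.CHAIN_APPROX_NONE)
for c in cs:
    A=cv2.contourArea(c)
    if 3000<A<15000:
        (u,v),r=cv2.minEnclosingCircle(c); e=cv2.fitEllipse(cv2.convexHull(c))
        q=(np.array(e[0])+.5)/4-.5
        if not(480<u<2000 and 600<v<1150): continue
        intray= 240<q[0]<315
        P=ray(d,*q,0.018 if intray else 0.008); h=.0
        k=462/1.3
        print(q.round(1),np.round(e[1],0)/4/k*1000, P.round(4))
# tray outer
m=cv2.inRange(hsv,(0,60,0),(14,255,118))
m[:, :900]=0;m[:,1400:]=0;m[:600]=0;m[1050:]=0
cs,_=cv2.findContours(m,cv2.RETR_EXTERNAL,cv2.CHAIN_APPROX_NONE)
c=max(cs,key=cv2.contourArea);e=cv2.fitEllipse(cv2.convexHull(c));q=(np.array(e[0])+.5)/4-.5
print("tray",q,np.array(e[1])/4, ray(d,*q,.026).round(4), ray(d,*q,.015).round(4))
for u,v in[(338,285),(342,254),(334,315),(329,286)]: print("brush",ray(d,u,v,.01).round(3))
for u,v in[(277,150),(329,148)]: print("jar,cup",ray(d,u,v,.06).round(3))
```

```text
[182.6 264.1] [80.19480519 83.00865801] [0.4549 0.3554 0.008 ]
[419.4 249.5] [53.46320346 56.27705628] [ 0.4873 -0.3104  0.008 ]
[200.4 212.3] [53.46320346 54.16666667] [0.6016 0.3077 0.008 ]
[255.8 210.8] [55.57359307 57.68398268] [0.6022 0.1485 0.018 ]
[417.9 207.1] [52.05627706 54.87012987] [ 0.6084 -0.3134  0.008 ]
tray [278.03735352 214.31361389] [70.23683167 71.0577774 ] [0.5899 0.0854 0.026 ] [0.5917 0.0856 0.015 ]
brush [ 0.391 -0.079  0.01 ]
brush [ 0.477 -0.093  0.01 ]
brush [ 0.31  -0.065  0.01 ]
brush [ 0.389 -0.054  0.01 ]
jar,cup [0.767 0.086 0.06 ]
jar,cup [ 0.771 -0.06   0.06 ]
```

```bash
cat >> h.py <<'E'
from scipy.spatial.transform import Rotation as Ro
def go(target,n=None):
    s=sense();R=Ro.from_quat(s["ee_rot"]).as_matrix()
    d=np.array(target)-s["tool_pos"]; print("clock",s["clock"],"pos",s["tool_pos"].round(4),"w",round(s["gripper_width"],4),"F",s["force"].round(1),"tool delta",(R.T@d).round(4))
E
python3 - <<'E'
from h import *
s=sense();print(Ro.from_quat(s["ee_rot"]).as_matrix().round(4))
go([.60,.308,.20]);
E
```

```text
[[-3.000e-04  3.818e-01  9.242e-01]
 [-7.000e-04  9.242e-01 -3.818e-01]
 [-1.000e+00 -7.000e-04 -0.000e+00]]
clock 0.2 pos [0.2481 0.6005 0.2309] w 0.0855 F [0.3 0.7 0. ] tool delta [ 0.031 -0.136  0.437]
```

Emit:
servo_tool(rows=[[[-0.2,0.003,-0.0136,0.0437,0,0,0],[-0.2,0.003,-0.0136,0.0437,0,0,0],[-0.2,0.003,-0.0136,0.0437,0,0,0],[-0.2,0.003,-0.0136,0.0437,0,0,0],[-0.2,0.003,-0.0136,0.0437,0,0,0],[-0.2,0.003,-0.0136,0.0437,0,0,0],[-0.2,0.003,-0.0136,0.0437,0,0,0],[-0.2,0.003,-0.0136,0.0437,0,0,0],[-0.2,0.003,-0.0136,0.0437,0,0,0],[-0.2,0.003,-0.0136,0.0437,0,0,0]]], grip_force=30)

```text
clock: 1.45
tool_pos: [0.6011, 0.307, 0.2011]
ee_rot: [0.138, 0.694, -0.138, 0.694]
force: [0.3, 0.3, -0.1]
gripper_width: 0.0513
```

Emit:
servo_tool(rows=[[[-0.2,0,0,0,-0.0655,0,0],[-0.2,0,0,0,-0.0655,0,0],[-0.2,0,0,0,-0.0655,0,0],[-0.2,0,0,0,0,0,0]]])

```text
clock: 1.95
tool_pos: [0.6001, 0.3081, 0.2011]
ee_rot: [-0.0, 0.707, 0.0, 0.707]
force: [-0.1, 0.7, -0.2]
gripper_width: 0.0516
```

Run:
```python
from h import *
s=sense();print(Ro.from_quat(s["ee_rot"]).as_matrix().round(4))
d=get_image("wrist");cv2.imwrite("pics/w1.png",d["img"])
go([.6016,.3077,.20])
print("pred plate",proj(d,[.6016,.3077,.01]), "tcp on plane",proj(d,sense()["tool_pos"]*[1,1,0]+[0,0,.041]))
```

```text
[[-3.e-04 -5.e-04  1.e+00]
 [-2.e-04  1.e+00  5.e-04]
 [-1.e+00 -2.e-04 -3.e-04]]
clock 2.0 pos [0.6001 0.3081 0.2011] w 0.0517 F [0.1 0.8 1.7] tool delta [ 0.0011 -0.0004  0.0015]
pred plate [278.87458675 179.77096473] tcp on plane [279.30337193 185.19102791]
```

View pics/w1.png

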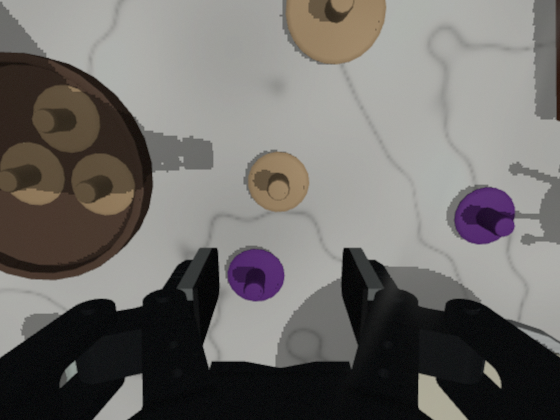

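```bash
cat >> h.py <<'E'
def blobs(img,scale=3,lo=(8,50,110),hi=(24,255,255),amin=300):
    hsv=cv2.cvtColor(cv2.resize(img,None,fx=scale,fy=scale,interpolation=cv2.INTER_CUBIC),cv2.COLOR_BGR2HSV)
    m=cv2.inRange(hsv,lo,hi); m=cv2.morphologyEx(m,cv2.MORPH_CLOSE,np.ones((7,7)))
    cs,_=cv2.findContours(m,cv2.RETR_EXTERNAL,cv2.CHAIN_APPROX_NONE); out=[]
    for c in cs:
        if cv2.contourArea(c)/scale**2>amin:
            e=cv2.fitEllipse(cv2.convexHull(c)); out.append(((np.array(e[0])+.5)/scale-.5,np.array(e[1])/scale))
    return out
E
python3 - <<'E'
from h import *
d=get_image("wrist")
crop(d["img"],230,140,100,90,6,"pics/w1c.png")
for q,a in blobs(d["img"]): print(q.round(1),a.round(1),ray(d,*q,.009).round(4))
E
```

```text
[109.  200.6] [26.8 52.6] [0.6215 0.1465 0.009 ]
[ 36.  195.9] [17.1 47. ] [0.6167 0.078  0.009 ]
[277.9 181.3] [60.  61.1] [0.6033 0.3068 0.009 ]
[334.9   8.4] [ 99.6 110.7] [0.4568 0.3548 0.009 ]
```

View pics/w1c.png

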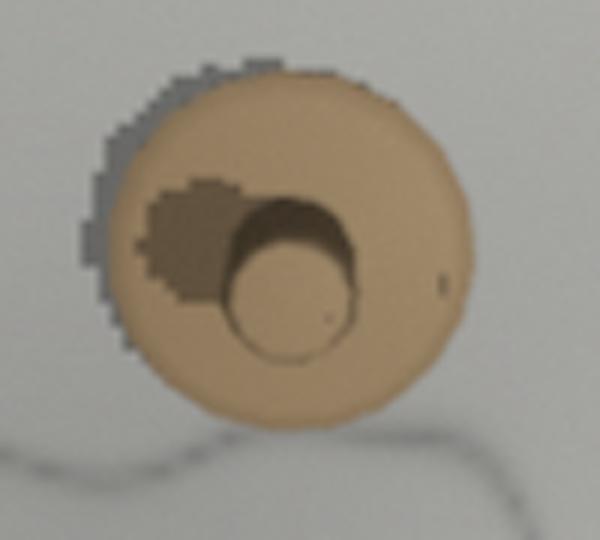

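Emit:
servo_tool(rows=[[[-0.2,0.05,-0.001,0.0034,0,0,0],[-0.2,0.05,0,0,0,0,0],[-0.2,0.04,0,0,0,0,0],[-0.2,0.025,0,0,0,0,0],[-0.2,0.015,0,0,0,0,0],[-0.2,0.006,0,0,0,0,0],[1,0,0,0,0,0,0],[1,0,0,0,0,0,0],[1,0,0,0,0,0,0],[1,0,0,0,0,0,0]]], grip_force=40)

```text
clock: 3.3
tool_pos: [0.6042, 0.3075, 0.0165]
ee_rot: [-0.0, 0.707, 0.001, 0.708]
force: [-0.1, 0.6, 7.2]
gripper_width: 0.0187
```

Emit:
servo_tool(rows=[[[1,-0.01,0,0,0,0,0],[1,-0.04,0,0,0,0,0],[1,-0.05,-0.02,0.005,0,0,0],[1,-0.05,-0.04,0.009,0,0,0],[1,-0.034,-0.045,0.009,0,0,0],[1,0,-0.045,0.009,0,0,0],[1,0,-0.028,0.009,0,0,0],[1,0,0,0,0,0,0],[1,0,0,0,0,0,0]]])

```text
clock: 4.42
tool_pos: [0.6443, 0.1309, 0.198]
ee_rot: [-0.0, 0.707, 0.0, 0.707]
force: [-0.5, 0.0, -0.7]
gripper_width: 0.0186
```

Run:
```python
from h import *
d=get_image("wrist");cv2.imwrite("pics/w2.png",d["img"]);np.savez("w2.npz",**d)
go([.645,.13,.2])
print("pred tray",proj(d,[.5905,.0855,.01]))
```

```text
clock 4.475 pos [0.6442 0.1313 0.1979] w 0.0184 F [-0.3  0.9  0.2] tool delta [-0.0021 -0.0013  0.0008]
pred tray [227.90392923 118.85631884]
```

View pics/w2.png

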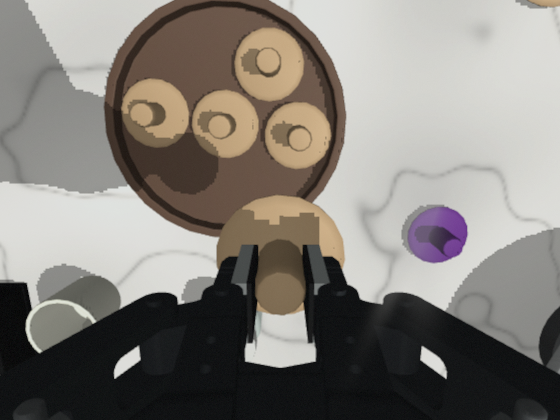

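Run:
```python
from h import *
d=dict(np.load("w2.npz"));img=d["img"]
crop(img,100,0,260,240,2.5,"pics/w2c.png")
# knob tops & rim by eye later; edges fit of tray outer: dark brown mask
hsv=cv2.cvtColor(img,cv2.COLOR_BGR2HSV)
m=cv2.inRange(hsv,(0,50,20),(14,255,115)); 
for q,a in blobs(img,amin=800): print(q.round(1),a.round(1),ray(d,*q,.0185).round(4))
```

```text
[279.8 295.1] [44.5 52.1] [0.7589 0.1314 0.0185]
[225.6 123.2] [66.8 70.1] [0.5938 0.0846 0.0185]
[155.2 111.9] [65.3 71.5] [0.5844 0.0246 0.0185]
[280.5 184.2] [143.9 333.9] [0.6477 0.132  0.0185]
[282.1  96.4] [ 82.1 160.9] [0.5716 0.1333 0.0185]
```

View pics/w2c.png

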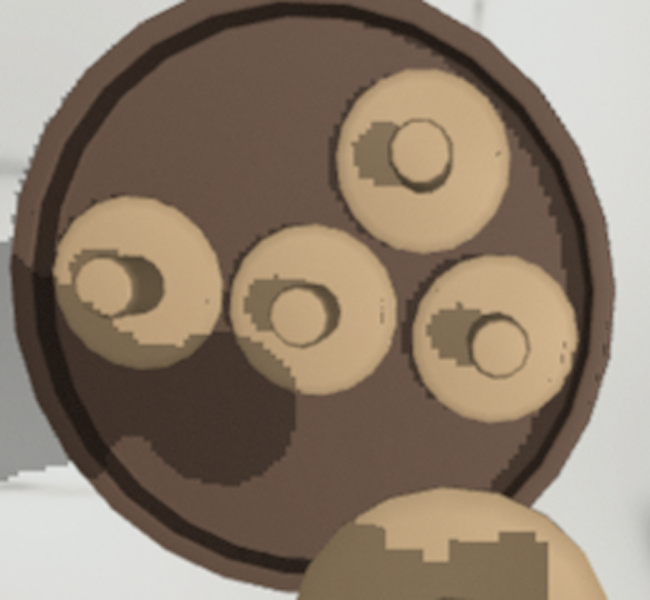

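Run:
```python
from h import *
from scipy.optimize import least_squares
d=dict(np.load("w2.npz"))
f=lambda x,y:(x/2.5+100,y/2.5)
c={}
for n,p in dict(mid=(314,310),L=(138,282),R=(495,338),T=(423,160)).items():
    c[n]=ray(d,*f(*p),.0185)
for n,p in dict(mid=(300,316),L=(104,287),R=(499,346),T=(421,150)).items(): print(n,c[n].round(4),"knob",ray(d,*f(*p),.051).round(4))
pts=[ray(d,*f(*p),.026) for p in [(12,262),(614,290),(100,482),(200,560),(90,110),(160,38),(480,22),(590,180)]]
pts=np.array(pts)
r=least_squares(lambda q:np.hypot(pts[:,0]-q[0],pts[:,1]-q[1])-q[2],[.59,.085,.1]);print(r.x,r.fun*1000)
t=r.x[:2]
for n in c:
    v=c[n][:2]-t;print(n,(v*1000).round(1),np.hypot(*v)*1000,np.degrees(np.arctan2(v[1],v[0])))
```

```text
mid [0.5945 0.0845 0.0185] knob [0.5948 0.0848 0.051 ]
L [0.5851 0.0245 0.0185] knob [0.586  0.0247 0.051 ]
R [0.6041 0.1473 0.0185] knob [0.604  0.1469 0.051 ]
T [0.5458 0.1226 0.0185] knob [0.5463 0.1229 0.051 ]
[0.59569927 0.08825122 0.09980354] [ 4.28642993 -1.06138878 -0.19415586 -0.45116754 -3.49250782 -2.24987132
  4.17105112 -1.00838974]
mid [-1.2 -3.7] 3.9033729649702296 -107.34382306735878
L [-10.6 -63.7] 64.61575985528468 -99.40390376073434
R [ 8.4 59. ] 59.59416711124424 81.91529266309013
T [-49.9  34.3] 60.5647234623366 145.4606546534183
```

Run:
```python
from h import *
from scipy.optimize import least_squares
d=dict(np.load("w2.npz"));img=d["img"]
hsv=cv2.cvtColor(img,cv2.COLOR_BGR2HSV)
# radial scan: outermost brownish->gray transition using saturation
S=cv2.GaussianBlur(hsv[...,1],(3,3),0).astype(float)
c=np.array([226,119.]);P=[]
for a in np.radians(range(0,360,4)):
    if 20<np.degrees(a)<88: continue
    rs=np.arange(95,140,.5); q=c+np.outer(rs,[np.cos(a),np.sin(a)])
    ok=(q[:,0]>1)&(q[:,0]<558)&(q[:,1]>1)&(q[:,1]<418)
    if not ok.all(): continue
    v=cv2.remap(S.astype(np.float32),q[:,0].astype(np.float32)[None],q[:,1].astype(np.float32)[None],1)[0]
    i=np.where(v<50)[0]
    if len(i): P.append((a,*ray(d,*q[i[0]],.026)))
P=np.array(P);print(len(P))
r=least_squares(lambda q:np.hypot(P[:,1]-q[0],P[:,2]-q[1])-q[2],[.59,.085,.1],loss="soft_l1",f_scale=.001);print(r.x)
res=np.hypot(P[:,1]-r.x[0],P[:,2]-r.x[1])-r.x[2];print((res*1000).round(1))
r=least_squares(lambda q:np.hypot(P[:,1]-q[0],P[:,2]-q[1])-.1025,[.59,.085],loss="soft_l1",f_scale=.001);print(r.x)
t=r.x
for n,v in dict(mid=(.5946,.0846),L=(.5855,.0246),R=(.604,.1471),T=(.546,.1227)).items():
    v=np.array(v)-t;print(n,(v*1000).round(1),np.hypot(*v)*1000,np.degrees(np.arctan2(v[1],v[0])))
```

```text
57
[0.59419852 0.08507811 0.1012077 ]
[ 0.1 -0.3  0.1  0.1  0.  -0.  20.8  0.  -0.3 -0.1  0.1 -0.2 -0.1 -0.
  0.  -0.5 -0.  -0.1 -0.3 -0.   0.2 -0.1 -0.5  0.5  0.  -0.4  0.3  0.2
  0.1 -0.1  0.1 -0.1  0.1  0.3  0.1 -0.   0.6 -0.3  0.1  0.  -0.3 -0.2
 -0.   0.2 -0.4 -0.4  0.4  0.  -0.  -0.1  0.2 -0.3 -0.1  0.5 -0.2 -0.1
  0. ]
[0.5945471  0.08573325]
mid [ 0.1 -1.1] 1.1344830812917959 -87.32738129939811
L [ -9.  -61.1] 61.799062795289515 -98.41809354701618
R [ 9.5 61.4] 62.09054224215095 81.24301966729138
T [-48.5  37. ] 61.019354321006354 142.71212171496094
```

Emit:
servo_tool(rows=[[[1,0.0,-0.0234,0.0088,0,0,0],[1,0.04,0,0,0,0,0],[1,0.045,0,0,0,0,0],[1,0.035,0,0,0,0,0],[1,0.02,0,0,0,0,0],[1,0.01,0,0,0,0,0],[1,0.005,0,0,0,0,0],[1,0,0,0,0,0,0]]])

```text
clock: 5.48
tool_pos: [0.6538, 0.1073, 0.0433]
ee_rot: [-0.0, 0.707, 0.0, 0.707]
force: [0.2, 0.2, -0.0]
gripper_width: 0.0185
```

Run:
```python
from h import *
d=get_image("wrist");cv2.imwrite("pics/w3.png",d["img"])
go([.653,.1079,.0265])
```

```text
clock 5.525 pos [0.6538 0.1073 0.0435] w 0.0186 F [-0.1  0.3 -0.1] tool delta [ 0.017   0.0006 -0.0009]
```

View pics/w3.png

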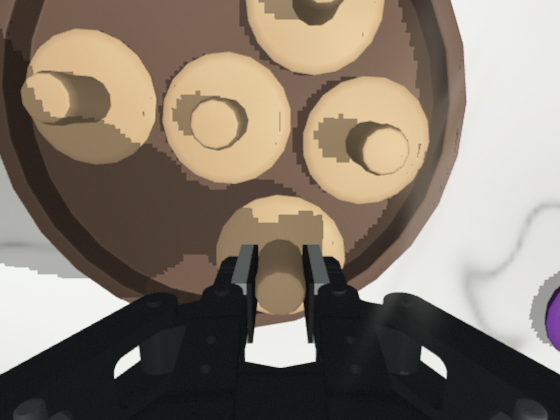

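Emit:
servo_tool(rows=[[[1,0.007,0,-0.0009,0,0,0],[1,0.005,0,0,0,0,0],[1,0.003,0,0,0,0,0],[1,0.002,0,0,0,0,0],[1,0,0,0,0,0,0]]])

```text
clock: 6.15
tool_pos: [0.6522, 0.1071, 0.0264]
ee_rot: [-0.0, 0.707, 0.0, 0.707]
force: [-5.5, -1.2, 13.6]
gripper_width: 0.0186
```

Emit:
servo_tool(rows=[[[0.25,0,0,0,0,0,0],[0.25,0,0,0,0,0,0],[0.25,-0.01,0,0,0,0,0],[0.25,-0.03,0,0,0,0,0],[0.25,-0.05,0,0,0,0,0],[0.0,-0.05,0,0,0,0,0],[-0.2,-0.03,0,0,0,0,0],[-0.2,0,0,0,0,0,0]]])

```text
clock: 7.15
tool_pos: [0.6539, 0.1074, 0.1991]
ee_rot: [-0.0, 0.705, 0.001, 0.709]
force: [-0.3, 0.5, -0.1]
gripper_width: 0.0506
```

Run:
```python
from h import *
d=get_image("wrist");cv2.imwrite("pics/w4.png",d["img"])
go([.609,-.314,.2])
```

```text
clock 7.2 pos [0.653  0.1072 0.1972] w 0.051 F [-1.4 -0.2 -0.6] tool delta [-0.003  -0.4212 -0.0445]
```

View pics/w4.png

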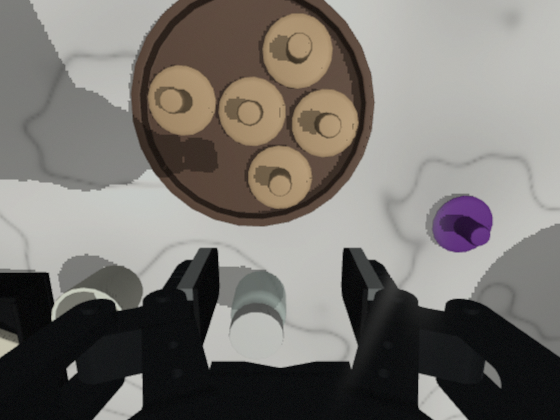

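Emit:
servo_tool(rows=[[[-0.2,0,-0.03,-0.0035,0,0,0],[-0.2,0,-0.05,-0.005,0,0,0],[-0.2,0,-0.05,-0.005,0,0,0],[-0.2,0,-0.05,-0.005,0,0,0],[-0.2,0,-0.05,-0.005,0,0,0],[-0.2,0,-0.05,-0.005,0,0,0],[-0.2,0,-0.05,-0.005,0,0,0],[-0.2,0,-0.05,-0.005,0,0,0],[-0.2,0,-0.041,-0.005,0,0,0],[-0.2,0,0,0,0,0,0]]])

```text
clock: 8.45
tool_pos: [0.6081, -0.3165, 0.1942]
ee_rot: [0.001, 0.708, -0.001, 0.707]
force: [1.0, 0.8, -0.5]
gripper_width: 0.0514
```

Run:
```python
from h import *
s=sense();print(Ro.from_quat(s["ee_rot"]).as_matrix().round(4))
d=get_image("wrist");cv2.imwrite("pics/w5.png",d["img"])
for q,a in blobs(d["img"]): print(q.round(1),a.round(1),ray(d,*q,.009).round(4))
go([.610,-.314,.015])
```

```text
[[-1.6e-03  1.9e-03  1.0e+00]
 [ 4.0e-04  1.0e+00 -1.9e-03]
 [-1.0e+00  4.0e-04 -1.6e-03]]
[281.2 180.5] [61.2 62.4] [ 0.6089 -0.3146  0.009 ]
[285.1  37.9] [68.8 74.5] [ 0.4884 -0.3112  0.009 ]
clock 8.5 pos [ 0.6084 -0.3147  0.1942] w 0.0514 F [-0.3  0.8 -0.8] tool delta [0.1792 0.0005 0.0019]
```

View pics/w5.png

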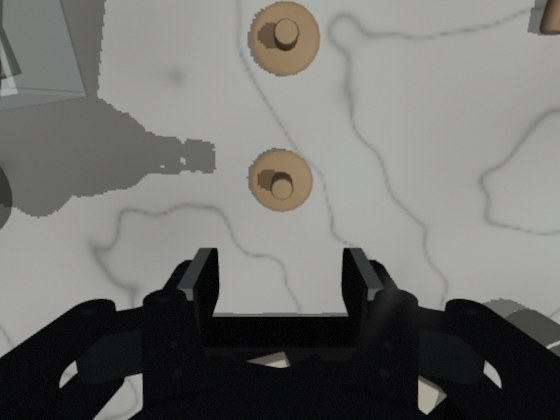

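Emit:
servo_tool(rows=[[[-0.2,0.05,0,0.001,0,0,0],[-0.2,0.05,0,0,0,0,0],[-0.2,0.04,0,0,0,0,0],[-0.2,0.022,0,0,0,0,0],[-0.2,0.01,0,0,0,0,0],[-0.2,0.005,0,0,0,0,0],[1,0,0,0,0,0,0],[1,0,0,0,0,0,0],[1,0,0,0,0,0,0],[1,0,0,0,0,0,0]]])

```text
clock: 9.75
tool_pos: [0.611, -0.3142, 0.0199]
ee_rot: [-0.001, 0.707, 0.0, 0.708]
force: [-1.0, 1.4, 7.0]
gripper_width: 0.0184
```

Emit:
servo_tool(rows=[[[1,-0.01,0,0,0,0,0],[1,-0.04,0,0,0,0,0],[1,-0.05,0.02,0,0,0,0],[1,0,0.05,0.005,0,0,0],[1,0,0.05,0.005,0,0,0],[1,0,0.055,0.005,0,0,0],[1,0,0.055,0.005,0,0,0],[1,0,0.055,0.005,0,0,0],[1,0,0.05,0.005,0,0,0],[1,0,0.025,0.0025,0,0,0]]])

```text
clock: 11.0
tool_pos: [0.6426, 0.0488, 0.1196]
ee_rot: [-0.001, 0.707, 0.001, 0.707]
force: [0.0, -0.8, -0.6]
gripper_width: 0.0184
```

Run:
```python
from h import *
d=get_image("wrist");cv2.imwrite("pics/w6.png",d["img"])
s=sense();print(Ro.from_quat(s["ee_rot"]).as_matrix().round(4))
go([.6435,.0456,.045])
```

```text
[[ 1.2e-03 -3.5e-03  1.0e+00]
 [ 9.0e-04  1.0e+00  3.5e-03]
 [-1.0e+00  9.0e-04  1.2e-03]]
clock 11.05 pos [0.6429 0.0507 0.1196] w 0.0181 F [-1.4  2.1 -0.4] tool delta [ 0.0746 -0.0052  0.0005]
```

View pics/w6.png

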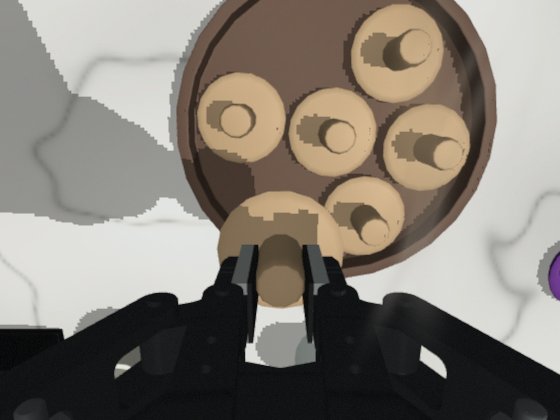

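Emit:
servo_tool(rows=[[[1,0.02,-0.003,0,0,0,0],[1,0.025,-0.002,0,0,0,0],[1,0.015,0,0,0,0,0],[1,0.007,0,0,0,0,0],[1,0,0,0,0,0,0]]])

```text
clock: 11.68
tool_pos: [0.6424, 0.0411, 0.0517]
ee_rot: [-0.0, 0.707, 0.0, 0.707]
force: [0.1, 0.6, -1.3]
gripper_width: 0.0181
```

Run:
```python
from h import *
d=get_image("wrist");cv2.imwrite("pics/w7.png",d["img"])
go([.6435,.0456,.0299])
```

```text
clock 11.725 pos [0.6428 0.0411 0.0521] w 0.0182 F [ 0.4 -0.4 -1.6] tool delta [0.0222 0.0045 0.0007]
```

View pics/w7.png

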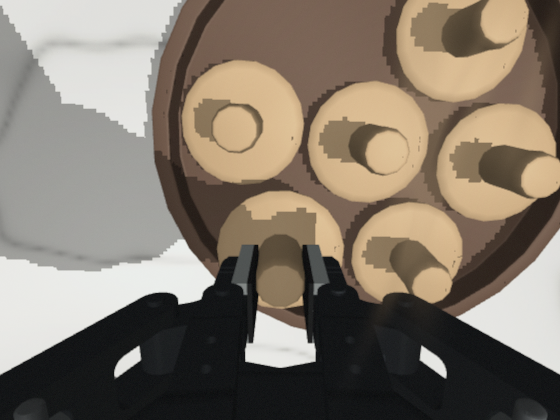

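Emit:
servo_tool(rows=[[[1,0.004,0.0045,0.0005,0,0,0],[1,0.008,0,0,0,0,0],[1,0.005,0,0,0,0,0],[1,0.003,0,0,0,0,0],[1,0.002,0,0,0,0,0],[1,0,0,0,0,0,0]]])

```text
clock: 12.48
tool_pos: [0.6428, 0.0457, 0.0299]
ee_rot: [-0.0, 0.707, 0.0, 0.707]
force: [-3.1, 1.0, 5.2]
gripper_width: 0.0181
```

Emit:
servo_tool(rows=[[[0.25,0,0,0,0,0,0],[0.25,0,0,0,0,0,0],[0.25,-0.01,0,0,0,0,0],[0.25,-0.03,0,0,0,0,0],[0.25,-0.05,0,0,0,0,0],[0.0,-0.05,0,0,0,0,0],[-0.2,-0.03,0,0,0,0,0],[-0.2,0,0,0,0,0,0]]])

```text
clock: 13.48
tool_pos: [0.6445, 0.0457, 0.2031]
ee_rot: [-0.0, 0.705, 0.0, 0.709]
force: [0.2, -0.6, -0.3]
gripper_width: 0.0514
```

Run:
```python
from h import *
d=get_image("wrist");cv2.imwrite("pics/w8.png",d["img"])
go([.489,-.3112,.2])
```

```text
clock 13.525 pos [0.6435 0.0457 0.2012] w 0.0514 F [ 0.1 -0.4  0.8] tool delta [ 0.0008 -0.3567 -0.155 ]
```

View pics/w8.png

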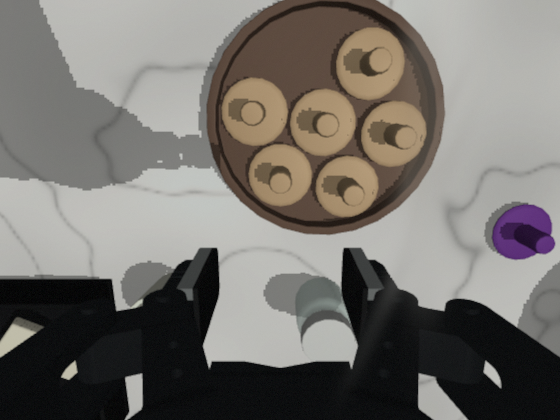

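Emit:
servo_tool(rows=[[[-0.2,0,-0.027,-0.012,0,0,0],[-0.2,0,-0.045,-0.02,0,0,0],[-0.2,0,-0.045,-0.02,0,0,0],[-0.2,0,-0.045,-0.02,0,0,0],[-0.2,0,-0.045,-0.02,0,0,0],[-0.2,0,-0.045,-0.02,0,0,0],[-0.2,0,-0.045,-0.02,0,0,0],[-0.2,0,-0.04,-0.016,0,0,0],[-0.2,0,-0.02,-0.007,0,0,0],[-0.2,0,0,0,0,0,0]]])

```text
clock: 14.78
tool_pos: [0.4878, -0.3121, 0.1989]
ee_rot: [0.0, 0.707, 0.0, 0.707]
force: [1.0, 0.7, -0.5]
gripper_width: 0.0513
```

Run:
```python
from h import *
s=sense();print(Ro.from_quat(s["ee_rot"]).as_matrix().round(4))
d=get_image("wrist");cv2.imwrite("pics/w9.png",d["img"])
for q,a in blobs(d["img"]): print(q.round(1),a.round(1),ray(d,*q,.009).round(4))
go([.489,-.3112,.015])
```

```text
[[-9.e-04  7.e-04  1.e+00]
 [ 7.e-04  1.e+00 -7.e-04]
 [-1.e+00  7.e-04 -9.e-04]]
[280.3 178.6] [60.6 60.9] [ 0.4878 -0.3111  0.009 ]
[538.3 128.9] [ 19.2 116.5] [ 0.443  -0.0797  0.009 ]
clock 14.825 pos [ 0.4882 -0.3112  0.199 ] w 0.0514 F [ 0.7  0.3 -0.4] tool delta [ 0.184  -0.0002  0.001 ]
```

View pics/w9.png

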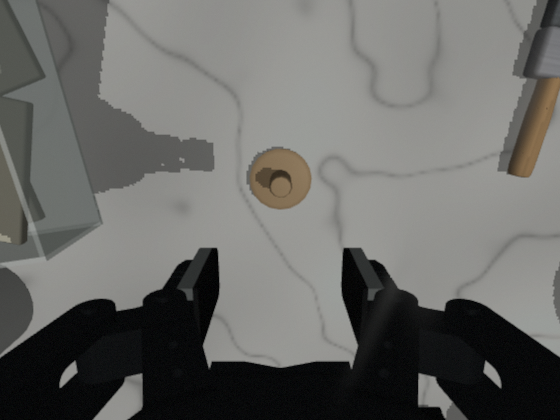

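Emit:
servo_tool(rows=[[[-0.2,0.05,0,0,0,0,0],[-0.2,0.05,0,0,0,0,0],[-0.2,0.04,0,0,0,0,0],[-0.2,0.025,0,0,0,0,0],[-0.2,0.01,0,0,0,0,0],[-0.2,0.006,0,0,0,0,0],[1,0,0,0,0,0,0],[1,0,0,0,0,0,0],[1,0,0,0,0,0,0],[1,0,0,0,0,0,0]]])

```text
clock: 16.08
tool_pos: [0.4889, -0.3118, 0.0196]
ee_rot: [-0.001, 0.707, 0.0, 0.708]
force: [0.2, 3.1, 7.9]
gripper_width: 0.0182
```

Emit:
servo_tool(rows=[[[1,-0.01,0,0,0,0,0],[1,-0.04,0,0,0,0,0],[1,-0.05,0.02,0,0,0,0],[1,0,0.05,0.005,0,0,0],[1,0,0.055,0.008,0,0,0],[1,0,0.055,0.008,0,0,0],[1,0,0.055,0.008,0,0,0],[1,0,0.055,0.008,0,0,0],[1,0,0.05,0.007,0,0,0],[1,0,0.034,0.004,0,0,0]]])

```text
clock: 17.32
tool_pos: [0.5362, 0.0647, 0.1195]
ee_rot: [-0.001, 0.707, 0.001, 0.707]
force: [0.8, -0.4, -0.5]
gripper_width: 0.0182
```

Emit:
servo_tool(rows=[[[1,0,0,0,0,0,0],[1,0,0,0,0,0,0]]])

```text
clock: 17.58
tool_pos: [0.5359, 0.0623, 0.1191]
ee_rot: [-0.001, 0.707, 0.001, 0.707]
force: [-0.2, -0.4, -1.6]
gripper_width: 0.0183
```

Run:
```python
from h import *
d=get_image("wrist");cv2.imwrite("pics/w10.png",d["img"])
s=sense();print(Ro.from_quat(s["ee_rot"]).as_matrix().round(4))
go([.536,.0622,.05])
```

```text
[[ 2.e-04 -8.e-04  1.e+00]
 [-1.e-04  1.e+00  8.e-04]
 [-1.e+00 -1.e-04  2.e-04]]
clock 17.625 pos [0.5359 0.0619 0.119 ] w 0.0182 F [-0.7 -0.8 -0.8] tool delta [0.069  0.0003 0.0001]
```

View pics/w10.png

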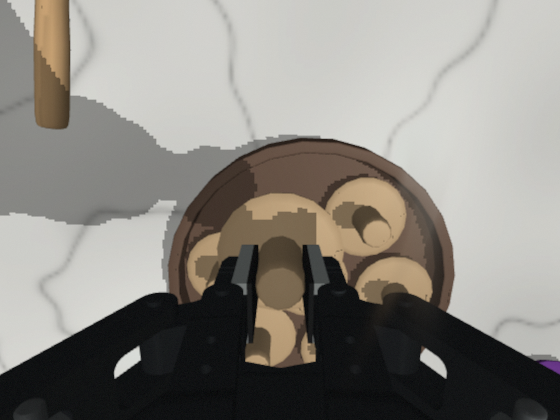

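Emit:
servo_tool(rows=[[[1,0.02,0,0,0,0,0],[1,0.025,0,0,0,0,0],[1,0.015,0,0,0,0,0],[1,0.007,0,0,0,0,0],[1,0,0,0,0,0,0]]])

```text
clock: 18.25
tool_pos: [0.5359, 0.0623, 0.0516]
ee_rot: [-0.0, 0.707, 0.0, 0.707]
force: [-0.9, -0.5, -0.4]
gripper_width: 0.0184
```

Run:
```python
from h import *
d=get_image("wrist");cv2.imwrite("pics/w11.png",d["img"])
go([.536,.0622,.0296])
```

```text
clock 18.3 pos [0.5361 0.0624 0.0519] w 0.0184 F [ 0.3  0.2 -0.4] tool delta [ 0.0223 -0.0002 -0.0001]
```

View pics/w11.png

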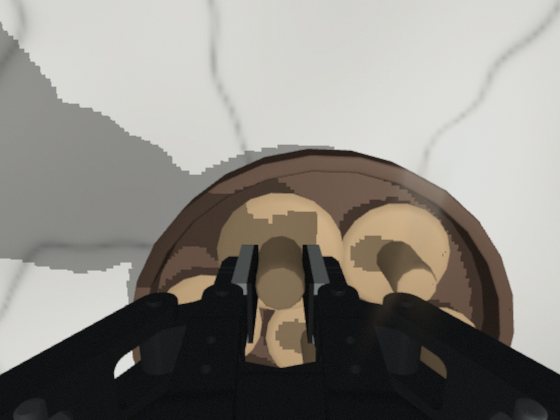

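Emit:
servo_tool(rows=[[[1,0.006,0,0,0,0,0],[1,0.007,0,0,0,0,0],[1,0.004,0,0,0,0,0],[1,0.003,0,0,0,0,0],[1,0.002,0,0,0,0,0],[1,0,0,0,0,0,0]]])

```text
clock: 19.05
tool_pos: [0.5359, 0.0626, 0.0297]
ee_rot: [-0.0, 0.707, 0.0, 0.707]
force: [0.1, -0.1, -0.5]
gripper_width: 0.0182
```

Emit:
servo_tool(rows=[[[1,0.001,0,0,0,0,0],[1,0.001,0,0,0,0,0],[1,0,0,0,0,0,0]]])

```text
clock: 19.42
tool_pos: [0.536, 0.0626, 0.0294]
ee_rot: [-0.0, 0.707, 0.0, 0.707]
force: [-10.2, -0.0, 42.2]
gripper_width: 0.0184
```

Emit:
servo_tool(rows=[[[1,-0.0015,0,0,0,0,0],[0.25,0,0,0,0,0,0],[0.25,0,0,0,0,0,0],[0.25,-0.01,0,0,0,0,0],[0.25,-0.03,0,0,0,0,0],[0.25,-0.05,0,0,0,0,0],[0.0,-0.05,0,0,0,0,0],[-0.2,-0.03,0,0.04,0,0,0],[-0.2,0,0,0.05,0,0,0],[-0.2,0,0,0.03,0,0,0]]])

```text
clock: 20.68
tool_pos: [0.6582, 0.0627, 0.2005]
ee_rot: [-0.0, 0.706, 0.0, 0.708]
force: [-0.4, -0.2, -0.0]
gripper_width: 0.0512
```

Run:
```python
from h import *
d=get_image("wrist");cv2.imwrite("pics/w12.png",d["img"]);np.savez("w12.npz",**d)
t=get_image("side");crop(t["img"],215,170,120,90,6,"pics/s12.png")
t=get_image("top");cv2.imwrite("pics/t12.png",t["img"])
go([0,0,0])
```

```text
clock 20.825 pos [0.6566 0.0626 0.1991] w 0.0511 F [-1.   0.1 -0.6] tool delta [ 0.1991 -0.0619 -0.6566]
```

View pics/w12.png

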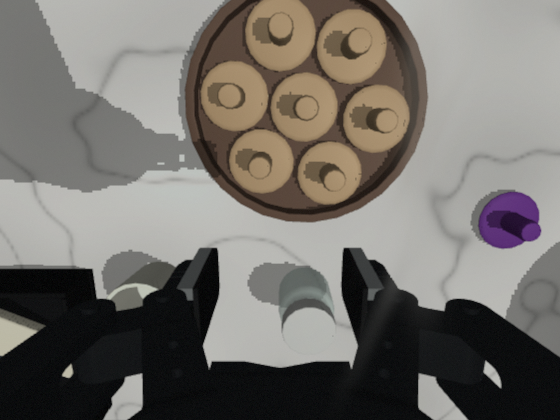

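View pics/s12.png

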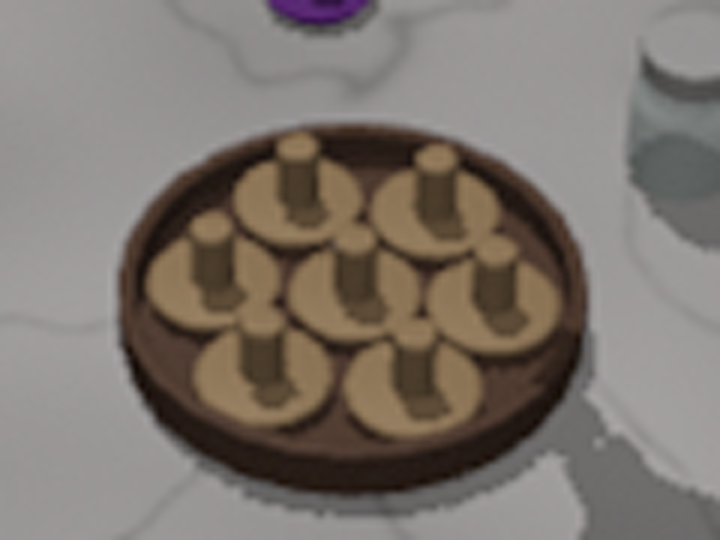

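View pics/t12.png

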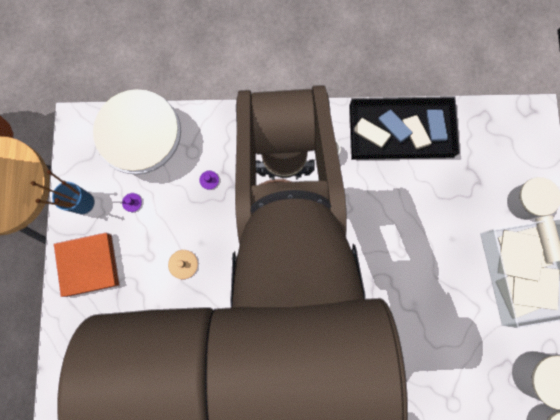

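All seven lids lie separate and flat in the tray. In the wrist view the newest lid is at (280,34), and every knob stands parallel in the side view. The fingers are clear, so I'm handing in.

Run:
```python
from workcell import *
print(sign_off())
```

```text
the job is handed in; nothing more can be done
None
```

I packed the three small buff lids into the three free ring places of the tray, so all seven should now be in it, one in the middle and six around it. I handed the job in at about 21 s of the 64 s allowed; `sign_off()` gives no verdict.

- **Final check:** The last wrist and side pictures show all seven lids separate and flat, knobs upright and none overlapping. I judged this by eye and did not measure tilt or height again afterwards. The gripper is open, about 0.2 m up, touching nothing.
- **Other objects:** The arm never touched the wide lid, jar, cup or brush. The final pictures show the wide lid, the jar and the purple look-alikes apparently where they were. The arm hid most of the cup and all of the brush in those pictures, so I have no final view that confirms those two.
- **Hardest contact:** The last lid was still just clear of the floor where I expected contact. Lowering it a little further pressed it down with about 42 N at the wrist. That force went through the held lid and is well under the 120 N wrist limit; I eased off before releasing it.

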